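Sort the stripped PC parts into their trays

ROBOT

A 6-joint arm with a two-finger parallel gripper is mounted at the origin on the work surface. World frame = base frame: x ahead of the robot, y to its left, z up, the work surface at z = 0. Lengths are in m, angles in rad, forces in N, time in s.
With the tool pointing down it reaches from about 0.4 to 0.825 m from the base axis. Payload 7 kg.
Tool frame: the origin (TCP) lies between the finger pads; the fingertips stand 22 mm ahead of it and the grasp point (between the pads) lies 3 mm ahead of it (arm.tip_reach is the distance from the TCP to the fingertips, in m); z points along the fingers, y is the line along which they close (so a half turn about z gives the same grasp; the last joint's range is limited). The gripper opens to 88 mm and grips with 3 to 60 N. Pads are 19 mm wide; open, the fingers measure 130 mm over their backs; the gripper's body (78 mm by 193 mm) begins 47 mm behind the grasp point.
Start: joints at [1.506, 0.359, 0.012, 0, -1.224, -0.288], TCP at [0.233, 0.633, 0.249] pointing down, gripper open.
Joint ranges: [-3.07, 3.07], [-1.43, 2.12], [-1.02, 1.25], [-3.03, 1.67], [-3.05, -0], [-3.03, 3.03]. Speed limits (rad/s): [2.39, 2.39, 3.01, 3.14, 3.14, 3.14].

INTERFACE

Orientations are given as [roll, pitch, yaw] about the fixed x, y, z axes, in that order (R = Rz(yaw) Ry(pitch) Rx(roll)).
In Python, from station import arm, viewer gives the robot as it stands. The module is installed in compiled form; this text tells all that it offers.
- The arm moves only by the tool apply_moves, never from a script. Its argument "commands" is a list that holds one entry, the list of rows, each a list of 5 numbers: the closure, from -1 (fully open) to 1 (shut), then the shift along the world's x, y, z as a fraction of full scale, then the turn about the world's z as a fraction of full scale. In form: [[[fingers, tx, ty, tz, yaw], ...]]. A call has 1 to 12 rows; each row shifts and turns the commanded pose from where the row before left it; what a row does not reach is not made up. Full scale, the value 1, is 20 cm for a shift and pi rad for a turn. A row lasts 1/10 s, in which the tool goes at most 50 mm and 8.59 degrees, less where a joint would pass 70% of its speed; a pose out of reach is approached as far as the arm can. A call with a number of a shift or a turn outside -1 to 1 is refused whole. A call with a gripper value outside its range is refused whole. The fingers move at their own pace and stop on an object; "force" is the grip in N (left out, the last holds). Time passes only in rows, so rows that do not move let the fingers close. It gives the time, the measured TCP pose, the force, the opening and the grip force at its end, in the units of the state.
- arm.get_state(): the state, without advancing time (a new reading comes with each control period).
- viewer.grab_frame(name): name is "scene" or "top" or "wrist"; returns a dict with "image" (384x512x3 uint8, blue, green, red), "mtx" (3x3 intrinsics, pixels), "rvec" (rotation vector, rad) and "tvec" (3), from world to camera coordinates, as OpenCV has them. Camera axes: x right, y down, z forward; pixel columns grow to the right and rows downward; lengths in m; the calibration is good to about 2 mm. A picture is of the moment at which its call begins. There is no depth.
- arm.job_done(): hands the job in; it is judged then, once.
The state is a dict: "t": time; "q": joint angles; "qd": joint speeds; "joint_efforts": joint torques, N m; "eef_pos": TCP position; "ee_rot": TCP orientation; "force": force on the tool from outside, world axes, zero at the start; "moment": the same for the moment, N m; "width": finger opening in m; "gripper_force": force on a finger pad.
Only numpy, scipy, OpenCV 4.12 (cv2) and the standard library are available. Lean on these libraries where they do the work, as an engineer would, in place of code of your own. Each camera call takes 0.05 s, during which the arm holds its last target. There are 200 camera calls.

TASK

Sort the parts pulled from the old PC: lay both memory modules in the blue tray, both fans in the yellow tray and the heatsink in the red tray. Set each one down flat on the floor of its tray, without dropping it and without parts lying on or against one another, let go of everything, and leave the dish of screws where it stands.

Things in the scene. Friction and masses are not known exactly. Their poses are not given: they have to be found in the camera images.
- module_white: memory module with a white heat spreader and gold contacts along one edge, 133 x 32 x 8 mm, about 45 g, lying flat with its height 8 mm. Origin: centre of its underside; x along its length, y across its 32 mm width, z up. The whole block is rigid; take it across the 32 mm width at mid-length.
- module_black: memory module with a black heat spreader and gold contacts along one edge, 133 x 32 x 8 mm, about 45 g, lying flat with its height 8 mm. Origin: centre of its underside; x along its length, y across its 32 mm width, z up. The whole block is rigid; take it across the 32 mm width at mid-length.
- fan_black: small black case fan, 50 x 50 x 20 mm, about 50 g, lying flat with its height 20 mm; 7 blades round a hub in a square frame. Origin: centre of its underside; x and y along the sides of the square frame, z up. Behaves as a solid block; take it across two opposite sides of the frame.
- fan_white: small white case fan with grey blades, 50 x 50 x 20 mm, about 50 g, lying flat with its height 20 mm; 7 blades round a hub in a square frame. Origin: centre of its underside; x and y along the sides of the square frame, z up. Behaves as a solid block; take it across two opposite sides of the frame.
- heatsink: chipset heatsink, bare aluminium block with upright fins, 45 x 45 mm, 28 mm high, about 80 g. Origin: centre of its underside; x and y along its sides, z up. Behaves as a solid block that can be taken across any two opposite sides.
- tray_blue: Blue open square parts tray, 176 x 176 mm outside (184 mm over the rim at the top), 18 mm high, walls 5 mm, flat floor 166 x 166 mm inside whose surface is 5 mm above the bench. Fixed to the bench: it does not slide. Origin: centre of its underside, on the bench; x and y along its sides, z up. It stands at one of three places, farther out than the parts (left, middle, right), turned by at most 0.12 rad; which colour stands where changes.
- tray_yellow: Yellow open square parts tray, 176 x 176 mm outside (184 mm over the rim at the top), 18 mm high, walls 5 mm, flat floor 166 x 166 mm inside whose surface is 5 mm above the bench. Fixed to the bench: it does not slide. Origin: centre of its underside, on the bench; x and y along its sides, z up. It stands at one of three places, farther out than the parts (left, middle, right), turned by at most 0.12 rad; which colour stands where changes.
- tray_red: Red open square parts tray, 176 x 176 mm outside (184 mm over the rim at the top), 18 mm high, walls 5 mm, flat floor 166 x 166 mm inside whose surface is 5 mm above the bench. Fixed to the bench: it does not slide. Origin: centre of its underside, on the bench; x and y along its sides, z up. It stands at one of three places, farther out than the parts (left, middle, right), turned by at most 0.12 rad; which colour stands where changes.
- screw_dish: loose round steel dish of small screws, 68 mm across, 16 mm high, 180 g, standing on the bench between two trays. Origin: centre of its underside. Leave it where it stands.
Not all that is in view belongs to the job. Leave any orange look-alike of the module_white alone.

How it is judged:
At the end, for the whole second after the job is handed in: Both memory modules in the blue tray, both fans in the yellow tray and the heatsink in the red tray: each lies flat (within 0.1 rad) on its tray's floor (underside within 3 mm of it), centre inside the tray, at rest and released; the two modules do not press on each other, nor do the two fans (x of module_white in the frame of tray_blue between -0.083 and 0.083 m and y of module_white in the frame of tray_blue between -0.083 and 0.083 m and z of each of module_white, module_black in the frame of tray_blue below 0.008 m and angle between each of module_white, module_black, fan_black, fan_white, heatsink's own z axis and vertical below 0.1 rad and linear speed of each of module_white, module_black, fan_black, fan_white, heatsink below 0.02 m/s and contact force between each of module_white, module_black, fan_black, fan_white, heatsink and the fingers below 0.05 N and x of module_black in the frame of tray_blue between -0.083 and 0.083 m and y of module_black in the frame of tray_blue between -0.083 and 0.083 m and x of fan_black in the frame of tray_yellow between -0.083 and 0.083 m and y of fan_black in the frame of tray_yellow between -0.083 and 0.083 m and z of each of fan_black, fan_white in the frame of tray_yellow below 0.008 m and x of fan_white in the frame of tray_yellow between -0.083 and 0.083 m and y of fan_white in the frame of tray_yellow between -0.083 and 0.083 m and x of heatsink in the frame of tray_red between -0.083 and 0.083 m and y of heatsink in the frame of tray_red between -0.083 and 0.083 m and z of heatsink in the frame of tray_red below 0.008 m and contact force between module_white and module_black below 0.02 N and contact force between fan_black and fan_white below 0.02 N); the robot touches nothing.
It fails at once if a part is dropped or thrown (moves faster than 0.75 m/s while the fingers do not touch it, a fall of about 3 cm) ((contact force between module_white and the fingers below 0.02 N and linear speed of module_white above 0.75 m/s) or (contact force between module_black and the fingers below 0.02 N and linear speed of module_black above 0.75 m/s) or (contact force between fan_black and the fingers below 0.02 N and linear speed of fan_black above 0.75 m/s) or (contact force between fan_white and the fingers below 0.02 N and linear speed of fan_white above 0.75 m/s) or (contact force between heatsink and the fingers below 0.02 N and linear speed of heatsink above 0.75 m/s)).
It fails at once if the dish of screws is moved more than 20 mm or tipped (distance of screw_dish from where it was at the start of the episode above 0.02 m or angle between screw_dish's own z axis and vertical above 0.3 rad).
It also fails if it takes over 120 s, if anything falls off the work surface, if the arm or the gripper's body presses on something with over 40 N, if the wrist force passes 120 N, or if a joint passes its speed limit or range.

## Working session

There is one attempt and no reset: what is moved stays moved. The work goes in short steps, Python scripts to look and compute and a tool call to move; the robot and the scene stay as the last step left them, time stands still between calls to the robot, and variables do not carry over. Pictures are saved under pics/ and viewed, at most 14 in all, crops included, and the job is handed in when it is done.

Besides the shell and the picture viewer there is one more tool, called after ">>>" by a JSON object that holds its "method" and its "body". apply_moves: Moves the arm, as the interface text tells. Shift numbers are shares of 20 cm and turn numbers shares of pi rad, none past 1 either way. Its arguments: {"type":"object","properties":{"commands":{"type":"array","items":{"type":"array","items":{"type":"array","items":{"type":"number"}}}},"force":{"type":"number"}},"required":["commands"]}

```bash
mkdir -p pics; python3 - <<'E'
from station import arm, viewer
import cv2
for n in("scene","top"):
    f=viewer.grab_frame(n); cv2.imwrite(f"pics/{n}0.png",f["image"]); print(n,f["mtx"],f["rvec"],f["tvec"])
s=arm.get_state();print(s)
E
```

```text
scene [[402.26023197   0.         261.161988  ]
 [  0.         402.26023197 196.17630852]
 [  0.           0.           1.        ]] [ 1.58439587  1.75987313 -0.89244181] [ 0.02916667 -0.23874343  1.28740492]
top [[365.4910597    0.         258.07297665]
 [  0.         365.4910597  190.02006654]
 [  0.           0.           1.        ]] [ 2.20967136 -2.1416791   0.13120623] [-0.01188647  0.45391032  1.06531324]
{'t': 0.1, 'q': array([ 1.50606867e+00,  3.59343852e-01,  1.11230604e-02, -2.97327485e-04,
       -1.22411082e+00, -2.88122587e-01]), 'qd': array([ 0.00141032, -0.0013067 ,  0.00185126,  0.00134431, -0.00031233,
       -0.00023244]), 'joint_efforts': array([-1.09176755e-03, -5.84167671e+01,  2.93749416e+01,  7.01537266e+00,
        1.00962451e-02, -4.99862654e-05]), 'eef_pos': array([0.23313354, 0.6330139 , 0.24768795]), 'ee_rot': array([ 3.14004123e+00, -1.68296522e-04, -3.52951358e-01]), 'force': array([ 0.12997257, -0.2348712 , -0.56256903]), 'moment': array([ 0.01682967, -0.04023859, -0.00222639]), 'gripper_force': 0.0, 'width': 0.08763118483773441}
```

View pics/top0.png

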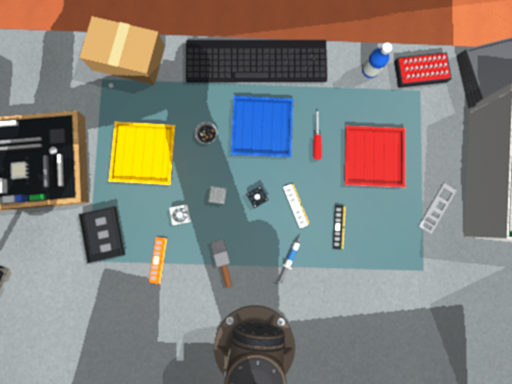

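View pics/scene0.png

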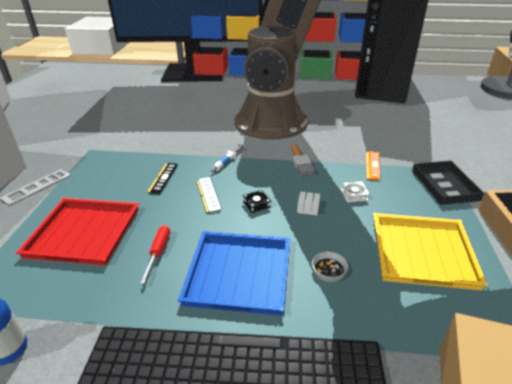

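The top view shows yellow tray (141,153), blue (262,126), red (375,156), dish (206,133). Parts: heatsink (217,195), black fan (257,196), white fan (180,214), white module (296,205), black module (339,227). The orange decoy is at (158,260). The arm is out of the way.

```bash
cat > h.py <<'E'
import cv2, numpy as np
from station import arm, viewer
def cast(f,uv,z):
    R=cv2.Rodrigues(np.array(f["rvec"]))[0]; t=np.array(f["tvec"]).ravel()
    p=cv2.undistortPoints(np.array(uv,float).reshape(-1,1,2),f["mtx"],None).reshape(-1,2)
    d=np.c_[p,np.ones(len(p))]@R; c=-R.T@t
    return (c+d*((z-c[2])/d[:,2])[:,None])[:,:2]
def rect(P):
    (c,s,a)=cv2.minAreaRect((P*1000).astype(np.float32))
    if s[0]<s[1]: s=(s[1],s[0]); a+=90
    return np.round(np.array(c)/1000,4),np.round(s,1),round(((a+90)%180)-90,1)  # angle of long side vs world x, deg
E
python3 - <<'E'
from h import *
f=viewer.grab_frame("top"); im=f["image"]; cv2.imwrite("pics/crop.png",cv2.resize(im[165:275,140:360],None,fx=3.6,fy=3.6,interpolation=cv2.INTER_CUBIC))
hsv=cv2.cvtColor(im,cv2.COLOR_BGR2HSV)
lab=cv2.cvtColor(im,cv2.COLOR_BGR2LAB).astype(int)
teal=((hsv[...,0]>75)&(hsv[...,0]<105)&(hsv[...,1]>60))
parts={"heatsink":(217,195,16,.028),"fan_black":(257,196,17,.02),"fan_white":(180,214,17,.02),"mod_white":(296,205,28,.008),"mod_black":(339,227,28,.008),"dish":(206,133,17,.016)}
for n,(u,v,r,z) in parts.items():
    m=np.zeros(teal.shape,np.uint8); m[v-r:v+r+1,u-r:u+r+1]=(~teal[v-r:v+r+1,u-r:u+r+1])*255
    c=max(cv2.findContours(m,0,2)[0],key=cv2.contourArea).reshape(-1,2)
    print(n,*rect(cast(f,c,z)))
for n,lo,hi in(("yellow",20,35),("blue",106,125),("red",0,8)):
    h=hsv[...,0]; m=(((h>=lo)&(h<=hi)|((h>174)&(n=="red")))&(hsv[...,1]>140)).astype(np.uint8)*255; m[:,:100]=0; m[:90]=0;m[192:]=0;m[:,410:]=0
    if n=="red": m[:,:335]=0
    c=max(cv2.findContours(m,0,2)[0],key=cv2.contourArea).reshape(-1,2)
    print(n,*rect(cast(f,c,.018)))
E
```

```text
heatsink [0.4451 0.1343] [74.4 74.3] -88.2
fan_black [0.4356 0.0052] [50.9 48.2] 30.4
fan_white [0.3849 0.2259] [82.8 82.2] 1.8
mod_white [ 0.4136 -0.1137] [140.2  40.2] 23.3
mod_black [ 0.3542 -0.2453] [134.4  36.5] -2.4
dish [0.6165 0.1685] [89.9 72.8] 2.4
yellow [0.5572 0.3556] [183.9 183. ] -1.3
blue [ 0.6524 -0.0032] [185.5 183.8] -0.5
red [ 0.5712 -0.3488] [182.  180.5] -0.6
```

View pics/crop.png

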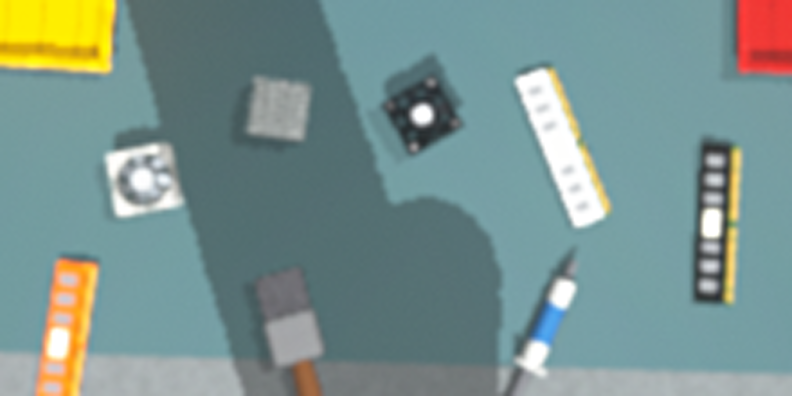

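```bash
python3 - <<'E'
from h import *
f=viewer.grab_frame("top")
C={"heatsink":([(254,78),(312,82),(304,142),(247,134)],.028),"fan_white":([(105,150),(172,143),(184,205),(117,217)],.02),"fan_black":([(381,108),(432,78),(465,122),(412,156)],.02),"mod_white":([(515,80),(550,67),(611,212),(580,228)],.008),"mod_black":([(702,140),(742,148),(732,304),(694,300)],.008)}
for n,(c,z) in C.items():
    uv=(np.array(c)+.5)/3.6-.5+[140,165]; P=cast(f,uv,z); print(n,P.mean(0).round(4),*rect(P))
f=viewer.grab_frame("wrist"); R=cv2.Rodrigues(np.array(f["rvec"]))[0]; print(-R.T@np.array(f["tvec"]).ravel(),R[2],f["mtx"][0])
E
```

```text
heatsink [0.4352 0.1227] [0.4357 0.1228] [49.9 47.7] -5.3
fan_white [0.3749 0.2315] [0.3759 0.2316] [57.3 55.4] 13.2
fan_black [0.4339 0.0048] [0.4347 0.0044] [52.3 47.4] -55.5
mod_white [ 0.4131 -0.1144] [ 0.4133 -0.115 ] [134.8  31.6] 25.0
mod_black [ 0.3536 -0.2441] [ 0.3544 -0.2436] [133.7  34. ] -3.4
[0.29473202 0.61167388 0.38512581] [-0.23271956  0.08534751 -0.96879173] [303.11297833   0.         256.25744189]
```

>>> {"method": "apply_moves", "body": {"commands": [[[-1, 0.065, -0.182, -0.045, 0.046], [-1, 0.065, -0.182, -0.045, 0.046], [-1, 0.065, -0.182, -0.045, 0.046], [-1, 0.065, -0.182, -0.045, 0.046], [-1, 0.065, -0.182, -0.045, 0], [-1, 0.065, -0.182, -0.045, 0], [-1, 0.065, -0.182, -0.045, 0], [-1, 0.065, -0.182, -0.045, 0], [-1, 0.065, -0.182, -0.045, 0], [-1, 0.065, -0.182, -0.045, 0], [-1, 0.065, -0.182, -0.045, 0], [-1, 0, 0, 0, 0]]], "force": 15}}

```text
t: 1.45
eef_pos: [0.3758, 0.2288, 0.1484]
ee_rot: [3.14, 0.003, 0.222]
force: [-0.5, 1.1, 1.7]
width: 0.0875
gripper_force: 0.0
```

```bash
python3 - <<'E'
from h import *
s=arm.get_state();print(s["eef_pos"],np.degrees(s["ee_rot"]),s["q"])
f=viewer.grab_frame("wrist"); cv2.imwrite("pics/w1.png",f["image"])
E
```

```text
[0.37581764 0.22877348 0.14839139] [1.79906595e+02 1.44630986e-01 1.27045959e+01] [ 9.97353051e-01  6.52563921e-02 -6.23275203e-01 -7.79579094e-04
 -8.85208604e-01  7.95676823e-01]
```

View pics/w1.png

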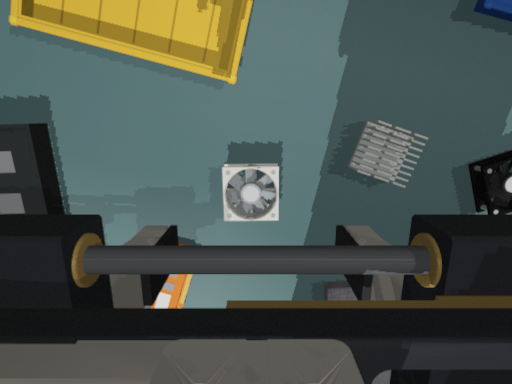

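Wrist view: the white fan has corners (222,164) to (280,221) and is square with the gripper. The heatsink is at about (388,153).

```bash
python3 - <<'E'
from h import *
f=viewer.grab_frame("wrist")
print(rect(cast(f,[(222,164),(278,163.5),(280,220),(223,221)],.02)))
E
```

```text
(array([0.3757, 0.2373]), array([53.1, 52.8]), 13.9)
```

>>> {"method": "apply_moves", "body": {"commands": [[[-1, 0, 0.017, -0.154, 0.003], [-1, 0, 0.017, -0.154, 0.003], [-1, 0, 0, -0.154, 0], [-1, 0, 0, -0.1, 0], [-1, 0, 0, -0.055, 0], [-1, 0, 0, 0, 0], [1, 0, 0, 0, 0], [1, 0, 0, 0, 0], [1, 0, 0, 0, 0], [1, 0, 0, 0, 0], [1, 0, 0, 0, 0]]]}}

```text
t: 2.65
eef_pos: [0.3764, 0.2399, 0.0266]
ee_rot: [-3.141, -0.001, 0.244]
force: [0.2, 0.1, 0.8]
width: 0.0535
gripper_force: 0.2
```

>>> {"method": "apply_moves", "body": {"commands": [[[1, 0, 0, 0, 0], [1, 0, 0, 0, 0], [1, 0, 0, 0, 0], [1, 0, 0, 0.05, 0], [1, 0, 0, 0.1, 0], [1, 0, 0, 0.15, 0], [1, 0, 0, 0.1, 0]]]}}

```text
t: 3.35
eef_pos: [0.3765, 0.2401, 0.1083]
ee_rot: [-3.141, -0.001, 0.244]
force: [0.5, -0.1, -0.3]
width: 0.0499
gripper_force: 15.0
```

>>> {"method": "apply_moves", "body": {"commands": [[[1, 0.1, 0.097, 0, -0.039], [1, 0.12, 0.097, 0, -0.039], [1, 0.12, 0.097, 0, 0], [1, 0.12, 0.097, 0, 0], [1, 0.12, 0.097, 0, 0], [1, 0.12, 0.097, 0, 0], [1, 0, 0, 0, 0], [1, 0, 0, -0.12, 0], [1, 0, 0, -0.12, 0], [1, 0, 0, -0.08, 0], [1, 0, 0, -0.04, 0], [1, 0, 0, 0, 0]]]}}

```text
t: 4.55
eef_pos: [0.5156, 0.3555, 0.0335]
ee_rot: [3.14, 0.001, -0.001]
force: [-0.8, -0.1, -0.8]
width: 0.0501
gripper_force: 15.0
```

>>> {"method": "apply_moves", "body": {"commands": [[[1, 0, 0, -0.005, 0], [1, 0, 0, 0, 0], [1, 0, 0, 0, 0]]]}}

```text
t: 4.85
eef_pos: [0.5166, 0.3566, 0.0342]
ee_rot: [-3.14, -0.001, -0.001]
force: [0.3, -0.4, 0.1]
width: 0.0499
gripper_force: 15.0
```

>>> {"method": "apply_moves", "body": {"commands": [[[1, 0, 0, -0.007, 0], [1, 0, 0, 0, 0], [-0.45, 0, 0, 0, 0], [-0.45, 0, 0, 0, 0], [-0.45, 0, 0, 0, 0], [-0.45, 0, 0, 0, 0], [-0.45, 0, 0, 0.05, 0], [-0.45, 0, 0, 0.2, 0], [-0.45, 0, 0, 0.2, 0], [-1, 0, 0, 0.05, 0]]]}}

```text
t: 5.85
eef_pos: [0.5182, 0.358, 0.1376]
ee_rot: [-3.136, -0.006, 0.0]
force: [-0.2, 0.2, -0.0]
width: 0.0676
gripper_force: 0.0
```

>>> {"method": "apply_moves", "body": {"commands": [[[-1, -0.041, -0.176, 0, 0.0445], [-1, -0.041, -0.176, 0, 0.0445], [-1, -0.041, -0.176, 0, 0.0445], [-1, -0.041, -0.176, 0, 0.0445], [-1, -0.041, -0.176, 0, 0], [-1, -0.041, -0.176, 0, 0], [-1, -0.041, -0.176, 0, 0], [-1, -0.041, -0.176, 0, 0], [-1, -0.041, -0.176, 0, 0], [-1, -0.041, -0.176, 0, 0], [-1, 0, 0, 0, 0], [-1, 0, 0, 0, 0]]]}}

```text
t: 7.05
eef_pos: [0.4344, 0.0037, 0.1325]
ee_rot: [3.141, -0.001, 0.557]
force: [0.9, 0.2, -0.7]
width: 0.0877
gripper_force: 0.0
```

```bash
python3 - <<'E'
from h import *
f=viewer.grab_frame("wrist"); cv2.imwrite("pics/w2.png",f["image"])
f=viewer.grab_frame("top");cv2.imwrite("pics/t2.png",f["image"])
np.save("w2.npy",np.r_[0])
E
```

```text
(no output)
```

View pics/w2.png

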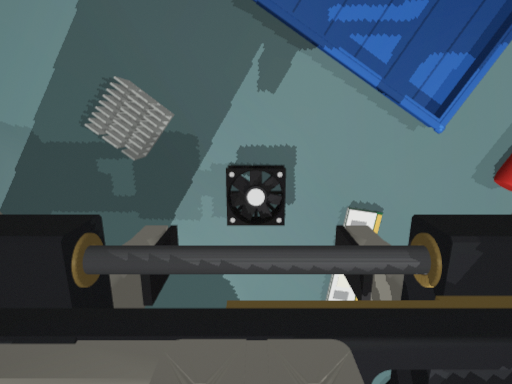

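Wrist view: the black fan spans (226,166) to (286,225), centred and square. The white module's end is near the right finger, so I go down with the gripper half open.

>>> {"method": "apply_moves", "body": {"commands": [[[-0.6, 0, 0, 0, 0], [-0.6, 0, 0, -0.15, 0], [-0.6, 0, 0, -0.15, 0], [-0.6, 0, 0, -0.15, 0], [-0.6, 0, 0, -0.08, 0], [-0.6, 0, 0, 0, 0], [1, 0, 0, 0, 0], [1, 0, 0, 0, 0], [1, 0, 0, 0, 0], [1, 0, 0, 0, 0], [1, 0, 0, 0, 0], [1, 0, 0, 0, 0]]]}}

```text
t: 8.35
eef_pos: [0.4348, 0.0046, 0.0265]
ee_rot: [3.141, -0.002, 0.558]
force: [-2.6, 2.7, 8.0]
width: 0.0497
gripper_force: 15.0
```

>>> {"method": "apply_moves", "body": {"commands": [[[1, 0, 0, 0, 0], [1, 0, 0, 0.05, 0], [1, 0, 0, 0.15, 0], [1, 0, 0, 0.2, 0], [1, 0, 0, 0, 0]]]}}

```text
t: 8.85
eef_pos: [0.437, 0.0051, 0.1108]
ee_rot: [3.14, -0.008, 0.559]
force: [0.7, 0.1, -1.3]
width: 0.0499
gripper_force: 15.0
```

>>> {"method": "apply_moves", "body": {"commands": [[[1, 0.083, 0.176, 0, -0.0444], [1, 0.083, 0.176, 0, -0.0444], [1, 0.083, 0.176, 0, -0.0444], [1, 0.083, 0.176, 0, -0.0444], [1, 0.083, 0.176, 0, 0], [1, 0.083, 0.176, 0, 0], [1, 0.083, 0.176, 0, 0], [1, 0.083, 0.176, 0, 0], [1, 0.083, 0.176, 0, 0], [1, 0.083, 0.176, 0, 0], [1, 0, 0, 0, 0]]]}}

```text
t: 9.95
eef_pos: [0.6016, 0.3598, 0.1052]
ee_rot: [-3.141, -0.001, 0.003]
force: [0.3, -0.3, -1.1]
width: 0.05
gripper_force: 15.0
```

>>> {"method": "apply_moves", "body": {"commands": [[[1, 0, 0, -0.13, 0], [1, 0, 0, -0.13, 0], [1, 0, 0, -0.08, 0], [1, 0, 0, -0.0325, 0], [1, 0, 0, 0, 0], [1, 0, 0, 0, 0]]]}}

```text
t: 10.55
eef_pos: [0.6005, 0.3562, 0.0319]
ee_rot: [-3.141, -0.001, 0.0]
force: [1.0, -0.0, -0.6]
width: 0.0495
gripper_force: 15.0
```

>>> {"method": "apply_moves", "body": {"commands": [[[-0.45, 0, 0, 0, 0], [-0.45, 0, 0, 0, 0], [-0.45, 0, 0, 0, 0], [-0.45, 0, 0, 0, 0], [-0.45, 0, 0, 0.05, 0], [-0.45, 0, 0, 0.2, 0], [-0.45, 0, 0, 0.2, 0], [-1, 0, 0, 0.05, 0], [-1, 0, 0, 0, 0]]]}}

```text
t: 11.45
eef_pos: [0.6014, 0.3572, 0.1349]
ee_rot: [-3.138, -0.004, 0.001]
force: [0.5, 0.1, -1.1]
width: 0.0743
gripper_force: 0.0
```

>>> {"method": "apply_moves", "body": {"commands": [[[-1, -0.117, -0.166, 0, -0.03], [-1, -0.117, -0.166, 0, 0], [-1, -0.117, -0.166, 0, 0], [-1, -0.117, -0.166, 0, 0], [-1, -0.117, -0.166, 0, 0], [-1, -0.117, -0.166, 0, 0], [-1, -0.117, -0.166, 0, 0], [-1, 0, 0, 0, 0], [-1, 0, 0, 0, 0]]]}}

```text
t: 12.35
eef_pos: [0.4358, 0.123, 0.1311]
ee_rot: [3.142, 0.0, -0.095]
force: [0.8, 0.3, 1.0]
width: 0.0878
gripper_force: 0.0
```

```bash
python3 - <<'E'
from h import *
f=viewer.grab_frame("wrist"); g=viewer.grab_frame("top")
cv2.imwrite("pics/w3.png",np.vstack([f["image"][60:250],cv2.resize(g["image"][105:260,95:410],(512,252))]))
E
```

```text
(no output)
```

View pics/w3.png

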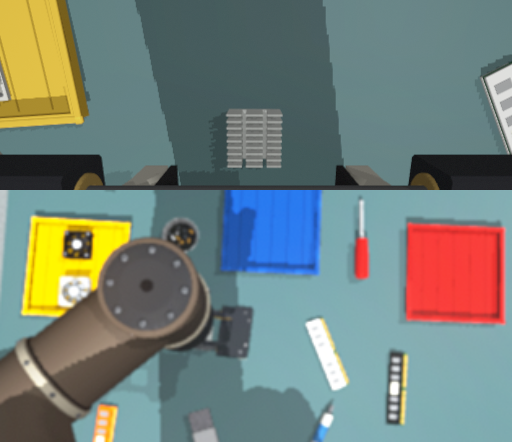

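The heatsink is centred between the fingers and square (cols 226–282). Both fans lie apart in the yellow tray.

>>> {"method": "apply_moves", "body": {"commands": [[[-1, 0, 0, -0.15, 0], [-1, 0, 0, -0.15, 0], [-1, 0, 0, -0.15, 0], [-1, 0, 0, -0.0735, 0], [-1, 0, 0, 0, 0], [1, 0, 0, 0, 0], [1, 0, 0, 0, 0], [1, 0, 0, 0, 0], [1, 0, 0, 0, 0], [1, 0, 0, 0, 0], [1, 0, 0, 0, 0], [1, 0, 0, 0, 0]]], "force": 20}}

```text
t: 13.65
eef_pos: [0.4366, 0.1239, 0.0269]
ee_rot: [-3.141, -0.0, -0.094]
force: [-1.5, 0.1, 4.5]
width: 0.0449
gripper_force: 20.0
```

>>> {"method": "apply_moves", "body": {"commands": [[[1, 0, 0, 0, 0], [1, 0, 0, 0, 0], [1, 0, 0, 0.05, 0], [1, 0, 0, 0.15, 0], [1, 0, 0, 0.2, 0], [1, 0, 0, 0, 0]]]}}

```text
t: 14.25
eef_pos: [0.439, 0.1255, 0.1115]
ee_rot: [-3.136, -0.007, -0.093]
force: [0.8, 0.2, -0.9]
width: 0.0448
gripper_force: 20.0
```

>>> {"method": "apply_moves", "body": {"commands": [[[1, 0.056, -0.197, 0, 0], [1, 0.056, -0.197, 0, 0], [1, 0.056, -0.197, 0, 0], [1, 0.056, -0.197, 0, 0], [1, 0.056, -0.197, 0, 0], [1, 0.056, -0.197, 0, 0], [1, 0.056, -0.197, 0, 0], [1, 0.056, -0.197, 0, 0], [1, 0.056, -0.197, 0, 0], [1, 0.056, -0.197, 0, 0], [1, 0.056, -0.197, 0, 0], [1, 0.056, -0.197, 0, 0]]]}}

```text
t: 15.45
eef_pos: [0.5707, -0.3507, 0.1063]
ee_rot: [-3.141, 0.001, -0.094]
force: [0.6, -0.3, -0.3]
width: 0.0449
gripper_force: 20.0
```

>>> {"method": "apply_moves", "body": {"commands": [[[1, 0, 0, 0, 0], [1, 0, 0, -0.13, 0], [1, 0, 0, -0.13, 0], [1, 0, 0, -0.08, 0], [1, 0, 0, -0.0325, 0], [1, 0, 0, 0, 0], [1, 0, 0, 0, 0]]]}}

```text
t: 16.15
eef_pos: [0.5709, -0.3488, 0.0324]
ee_rot: [3.142, -0.0, -0.094]
force: [-0.3, 0.6, -0.8]
width: 0.0451
gripper_force: 20.0
```

>>> {"method": "apply_moves", "body": {"commands": [[[-0.45, 0, 0, 0, 0], [-0.45, 0, 0, 0, 0], [-0.45, 0, 0, 0, 0], [-0.45, 0, 0, 0, 0], [-0.45, 0, 0, 0.05, 0], [-0.45, 0, 0, 0.2, 0], [-0.45, 0, 0, 0.2, 0], [-1, 0, 0, 0.05, 0], [-1, 0, 0, 0, 0]]]}}

```text
t: 17.05
eef_pos: [0.5722, -0.3495, 0.1355]
ee_rot: [3.14, -0.005, -0.094]
force: [-0.1, -0.4, -0.8]
width: 0.0745
gripper_force: 0.0
```

>>> {"method": "apply_moves", "body": {"commands": [[[-1, -0.155, 0.0755, 0, 0.013], [-1, -0.155, 0.0755, 0, 0], [-1, -0.155, 0.0755, 0, 0], [-1, -0.155, 0.0755, 0, 0], [-1, -0.155, 0.0755, 0, 0], [-1, -0.155, 0.0755, 0, 0], [-1, -0.155, 0.0755, 0, 0], [-1, 0, 0, 0, 0], [-1, 0, 0, 0, 0]]]}}

```text
t: 17.95
eef_pos: [0.3532, -0.2431, 0.132]
ee_rot: [-3.142, -0.0, -0.053]
force: [0.0, 0.5, 0.7]
width: 0.0877
gripper_force: 0.0
```

```bash
python3 - <<'E'
from h import *
f=viewer.grab_frame("wrist"); cv2.imwrite("pics/w4.png",f["image"][60:320])
E
```

```text
(no output)
```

View pics/w4.png

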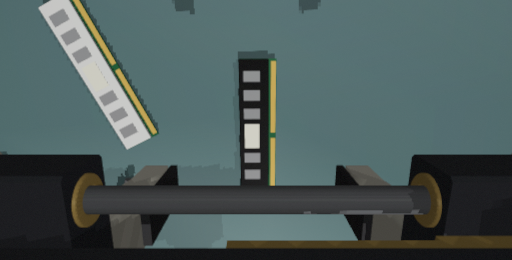

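Wrist view: the black module's edges are at columns 240 and 276, its far end at row 118 of the full image, and it is square with the gripper.

```bash
python3 - <<'E'
from h import *
f=viewer.grab_frame("wrist")
P=cast(f,[(238.5,117.5),(276.5,119),(241,243),(274,243)],.008);print(P)
print(cast(f,[(157,193),(129,209),(38,68)],.008))
E
```

```text
[[ 0.42111853 -0.23048579]
 [ 0.41829295 -0.2621016 ]
 [ 0.3087124  -0.22544252]
 [ 0.3071659  -0.25596204]]
[[ 0.36007382 -0.15402092]
 [ 0.34661484 -0.12690912]
 [ 0.46772483 -0.0721757 ]]
```

>>> {"method": "apply_moves", "body": {"commands": [[[-1, 0, 0, -0.15, 0], [-1, 0, 0, -0.15, 0], [-1, 0, 0, -0.15, 0], [-1, 0, 0, -0.086, 0], [-1, 0, 0, 0, 0], [1, 0, 0, 0, 0], [1, 0, 0, 0, 0], [1, 0, 0, 0, 0], [1, 0, 0, 0, 0], [1, 0, 0, 0, 0], [1, 0, 0, 0, 0], [1, 0, 0, 0, 0]]]}}

```text
t: 19.25
eef_pos: [0.3539, -0.2433, 0.025]
ee_rot: [3.142, -0.0, -0.053]
force: [0.1, -0.1, -0.1]
width: 0.0371
gripper_force: 0.0
```

>>> {"method": "apply_moves", "body": {"commands": [[[1, 0, 0, 0, 0], [1, 0, 0, 0, 0], [1, 0, 0, 0, 0], [1, 0, 0, 0, 0], [1, 0, 0, 0.03, 0], [1, 0, 0, 0.1, 0], [1, 0, 0, 0.15, 0], [1, 0, 0, 0.1, 0], [1, 0, 0, 0.02, 0], [1, 0, 0, 0, 0]]]}}

```text
t: 20.25
eef_pos: [0.3542, -0.2433, 0.1055]
ee_rot: [3.142, -0.002, -0.053]
force: [-0.3, -0.1, -1.0]
width: 0.0315
gripper_force: 20.0
```

>>> {"method": "apply_moves", "body": {"commands": [[[1, 0.08, 0.06, 0, 0.017], [1, 0.16, 0.11, 0, 0], [1, 0.16, 0.11, 0, 0], [1, 0.16, 0.11, 0, 0], [1, 0.16, 0.11, 0, 0], [1, 0.16, 0.11, 0, 0], [1, 0.16, 0.11, 0, 0], [1, 0.16, 0.11, 0, 0], [1, 0.16, 0.11, 0, 0], [1, 0.09, 0.07, 0, 0], [1, 0.044, 0.0285, 0, 0], [1, 0, 0, 0, 0]]]}}

```text
t: 21.45
eef_pos: [0.6525, -0.0351, 0.1029]
ee_rot: [3.141, 0.003, 0.001]
force: [-0.4, -0.1, -0.5]
width: 0.0314
gripper_force: 20.0
```

```bash
python3 - <<'E'
from h import *
f=viewer.grab_frame("scene"); cv2.imwrite("pics/s5.png",f["image"][150:320])
print(arm.get_state()["eef_pos"])
E
```

```text
[ 0.65164112 -0.03573508  0.10326232]
```

View pics/s5.png

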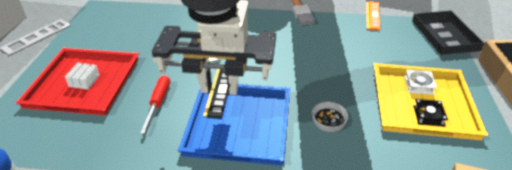

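The module is held level over the blue tray; the heatsink and fans are placed properly.

>>> {"method": "apply_moves", "body": {"commands": [[[1, 0, 0, -0.13, 0], [1, 0, 0, -0.13, 0], [1, 0, 0, -0.08, 0], [1, 0, 0, -0.0325, 0], [1, 0, 0, 0, 0], [1, 0, 0, 0, 0]]]}}

```text
t: 22.1
eef_pos: [0.6522, -0.0362, 0.0309]
ee_rot: [-3.142, -0.0, -0.0]
force: [0.8, -0.2, -0.3]
width: 0.0315
gripper_force: 20.0
```

>>> {"method": "apply_moves", "body": {"commands": [[[0.03, 0, 0, 0, 0], [0.03, 0, 0, 0, 0], [0.03, 0, 0, 0, 0], [0.03, 0, 0, 0, 0], [0.03, 0, 0, 0.03, 0], [0.03, 0, 0, 0.1, 0], [0.03, 0, 0, 0.2, 0], [-1, 0, 0, 0.17, 0], [-1, 0, 0, 0, 0]]]}}

```text
t: 23.0
eef_pos: [0.6559, -0.0353, 0.1366]
ee_rot: [-3.141, -0.009, 0.001]
force: [-0.2, 0.1, 1.1]
width: 0.0534
gripper_force: 0.0
```

>>> {"method": "apply_moves", "body": {"commands": [[[-1, -0.171, -0.056, 0, 0.0453], [-1, -0.171, -0.056, 0, 0.0453], [-1, -0.171, -0.056, 0, 0.0453], [-1, -0.171, -0.056, 0, 0], [-1, -0.171, -0.056, 0, 0], [-1, -0.171, -0.056, 0, 0], [-1, -0.171, -0.056, 0, 0], [-1, 0, 0, 0, 0], [-1, 0, 0, 0, 0]]]}}

```text
t: 23.9
eef_pos: [0.4133, -0.1141, 0.1311]
ee_rot: [3.141, -0.002, 0.427]
force: [0.5, -0.5, -0.3]
width: 0.0875
gripper_force: 0.0
```

```bash
python3 - <<'E'
from h import *
f=viewer.grab_frame("wrist"); cv2.imwrite("pics/w6.png",f["image"][0:320])
E
```

```text
(no output)
```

View pics/w6.png

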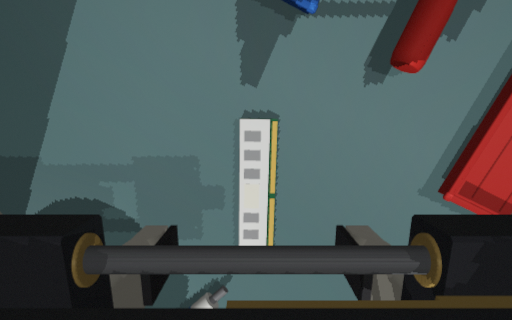

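Wrist view: the white module is centred and square (cols 239–278, far end at row 119).

>>> {"method": "apply_moves", "body": {"commands": [[[-0.5, 0, 0, -0.15, 0], [-0.5, 0, 0, -0.15, 0], [-0.5, 0, 0, -0.12, 0], [-0.5, 0, 0, -0.0775, 0], [-0.5, 0, 0, -0.03, 0], [-0.5, 0, 0, 0, 0], [1, 0, 0, 0, 0], [1, 0, 0, 0, 0], [1, 0, 0, 0, 0], [1, 0, 0, 0, 0], [1, 0, 0, 0, 0], [1, 0, 0, 0, 0]]]}}

```text
t: 25.15
eef_pos: [0.4135, -0.114, 0.0252]
ee_rot: [3.141, -0.001, 0.427]
force: [-0.9, 0.9, 5.8]
width: 0.0314
gripper_force: 20.0
```

>>> {"method": "apply_moves", "body": {"commands": [[[1, 0, 0, 0, 0], [1, 0, 0, 0, 0], [1, 0, 0, 0, 0], [1, 0, 0, 0, 0], [1, 0, 0, 0.03, 0], [1, 0, 0, 0.1, 0], [1, 0, 0, 0.15, 0], [1, 0, 0, 0.1, 0], [1, 0, 0, 0.02, 0], [1, 0, 0, 0, 0]]]}}

```text
t: 26.15
eef_pos: [0.4135, -0.1139, 0.1055]
ee_rot: [3.141, -0.002, 0.427]
force: [-0.7, -0.8, -1.4]
width: 0.0317
gripper_force: 19.9
```

```bash
python3 - <<'E'
from h import *
f=viewer.grab_frame("top"); im=f["image"][85:170,220:305]; hsv=cv2.cvtColor(im,cv2.COLOR_BGR2HSV)
m=((hsv[...,0]<100)|(hsv[...,1]<110)|(hsv[...,2]<50)).astype(np.uint8)*255
m[:14]=0;m[68:]=0;m[:,:18]=0;m[:,70:]=0
c=max(cv2.findContours(m,0,2)[0],key=cv2.contourArea).reshape(-1,2)
print(rect(cast(f,c+[220,85],.013)))
cv2.imwrite("pics/t7.png",cv2.resize(im,None,fx=5,fy=5,interpolation=cv2.INTER_CUBIC))
E
```

```text
(array([ 0.65  , -0.0376]), array([129. ,  33.5]), -0.0)
```

View pics/t7.png

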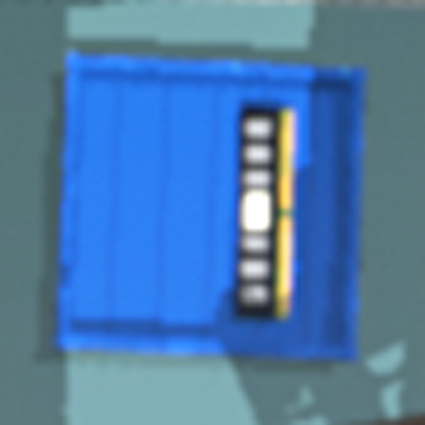

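The black module lies square in the right half of the blue tray; the left half is free.

>>> {"method": "apply_moves", "body": {"commands": [[[1, 0.07, 0.042, 0, -0.0453], [1, 0.15, 0.09, 0, -0.0453], [1, 0.15, 0.09, 0, -0.0453], [1, 0.15, 0.09, 0, 0], [1, 0.15, 0.09, 0, 0], [1, 0.15, 0.09, 0, 0], [1, 0.15, 0.09, 0, 0], [1, 0.15, 0.09, 0, 0], [1, 0.077, 0.06, 0, 0], [1, 0, 0, 0, 0], [1, 0, 0, 0, 0]]]}}

```text
t: 27.3
eef_pos: [0.6516, 0.0323, 0.1026]
ee_rot: [3.141, 0.004, 0.0]
force: [-0.5, -0.4, -0.8]
width: 0.0315
gripper_force: 19.9
```

>>> {"method": "apply_moves", "body": {"commands": [[[1, 0, 0, -0.13, 0], [1, 0, 0, -0.13, 0], [1, 0, 0, -0.08, 0], [1, 0, 0, -0.0325, 0], [1, 0, 0, 0, 0], [1, 0, 0, 0, 0]]]}}

```text
t: 27.9
eef_pos: [0.6521, 0.0319, 0.0304]
ee_rot: [3.141, 0.0, -0.0]
force: [-0.1, -0.1, -0.8]
width: 0.0317
gripper_force: 20.0
```

Release, lift, move aside toward the base and look.

>>> {"method": "apply_moves", "body": {"commands": [[[0.03, 0, 0, 0, 0], [0.03, 0, 0, 0, 0], [0.03, 0, 0, 0, 0], [0.03, 0, 0, 0, 0], [0.03, 0, 0, 0.03, 0], [0.03, 0, 0, 0.1, 0], [0.03, 0, 0, 0.2, 0], [0.03, 0, 0, 0.2, 0], [0.03, 0, 0, 0.2, 0]]]}}

```text
t: 28.8
eef_pos: [0.6525, 0.0323, 0.1784]
ee_rot: [3.141, -0.0, 0.0]
force: [1.0, 1.3, -0.9]
width: 0.0425
gripper_force: 0.0
```

>>> {"method": "apply_moves", "body": {"commands": [[[0.03, -0.15, 0, 0.1, 0], [0.03, -0.15, 0, 0, 0], [0.03, -0.15, 0, 0, 0], [0.03, -0.15, 0, 0, 0], [0.03, -0.15, 0, 0, 0], [0.03, -0.15, 0, 0, 0], [0.03, -0.15, 0, 0, 0], [0.03, 0, 0, 0, 0], [0.03, 0, 0, 0, 0]]]}}

```text
t: 29.7
eef_pos: [0.4426, 0.0326, 0.1974]
ee_rot: [-3.141, -0.002, 0.001]
force: [1.0, 0.9, 0.3]
width: 0.0426
gripper_force: 0.0
```

```bash
python3 - <<'E'
from h import *
f=viewer.grab_frame("top"); g=viewer.grab_frame("scene")
cv2.imwrite("pics/e8.png",np.vstack([f["image"][85:220],g["image"][140:320]]))
E
```

```text
(no output)
```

View pics/e8.png

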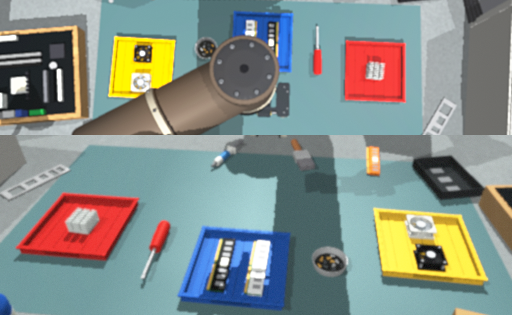

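All five parts lie flat and apart in the right trays (modules at about (221,265) and (258,267), fans at (421,226) and (430,257), heatsink at (82,221)). The dish at (330,262) has not moved.

```bash
python3 -c "
from station import arm
print(arm.job_done())"
```

```text
the job is handed in; nothing more can be done
None
```

I handed the job in at about 30 s of the 120 s allowed: in the final pictures both modules lie flat in the blue tray, both fans in the yellow and the heatsink in the red, all released and apart, and the screw dish has not visibly moved; no verdict came back.

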